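# Tighten the screw press on a glued printing block

## Robot

A 7-joint arm with a two-finger parallel gripper is mounted at the origin on the work surface. World frame = base frame: x ahead of the robot, y to its left, z up, the work surface at z = 0. Lengths are in m, angles in rad, forces in N, time in s.
With the tool pointing down it reaches from about 0.4 to 0.85 m from the base axis. Payload 10.4 kg.
Tool frame: the origin (TCP) lies on the centre line of the jaws, within the pads' length; the fingertips stand 11 mm ahead of it and the grasp point (between the pads) lies 8 mm behind it (bot.tips_ahead is the distance from the TCP to the fingertips, in m); z points along the fingers, y is the line along which they close (so a half turn about z gives the same grasp; the last joint's range is limited). The gripper opens to 85 mm and grips with 20 to 120 N. Pads are 22 mm wide; open, the fingers measure 114 mm over their backs; the gripper's body (76 mm by 85 mm) begins 54 mm behind the grasp point. The pads swing forward as they close: fully open they stand 13 mm farther back than shut.
Start: joints at [1.264, 0.332, -0.065, 1.46, 0.022, 1.35, -0.088], TCP at [0.175, -0.6, 0.242] pointing down, gripper open.
Joint ranges: [-2.6, 2.6], [-0.5, 2.12], [-1.47, 1.34], [0.16, 2.42], [-1.27, 4.41], [0.06, 2.06], [-2.6, 2.6]. Speed limits (rad/s): [2.22, 2.22, 2.79, 2.79, 3.14, 3.14, 3.14].

## Interface

Orientations are given as a 3x3 rotation matrix whose columns are the frame's x, y, z axes.
In Python, from rig import bot gives the robot as it stands.
- The arm moves only by the tool arm_command, never from a script. Its argument "series" is a list of rows, each an object of numbers: "dx", "dy", "dz": the shift along the tool's x, y, z each as a share of 2.5 cm, from -1 to 1; "rx", "ry", "rz": the turn, a rotation vector about the tool's x, y, z each as a share of 360 degrees, from -1 to 1; "grip": the finger opening in mm, from 0 to 85.4. In form: [{"dx": .., "dy": .., "dz": .., "rx": .., "ry": .., "rz": .., "grip": ..}, ...]. A call has 1 to 20 rows; each row shifts and turns the commanded pose from where the row before left it, along the tool's axes as they then stand; what a row does not reach is not made up. A row lasts 1/10 s, in which the tool goes at most 50 mm and 8.59 degrees, less where a joint would pass 70% of its speed; a pose out of reach is approached as far as the arm can. A call with a number of a shift or a turn outside -1 to 1 is refused whole. A call with a gripper value outside its range is refused whole. The fingers move at their own pace and stop on an object; "squeeze" is the grip in N (left out, the last holds). Time passes only in rows, so rows that do not move let the fingers close. It gives the time, the measured TCP pose, the force, the opening and the grip force at its end, in the units of the state.
- bot.observe(): the state, without advancing time (a new reading comes with each control period).
- bot.snapshot(name): name is "scene" or "top" or "wrist"; returns the picture (400x640x3 uint8, red, green, blue); there is no depth.
- bot.camera_info(name): a dict with "intrinsics" (3x3 intrinsics, pixels), "position" and "attitude" of the camera in the world. Camera axes: x right, y down, z forward; pixel columns grow to the right and rows downward; lengths in m; the calibration is good to about 2 mm. A picture is of the moment at which its call begins: read the wrist's pose just before it. camera_info takes no time and is no camera call; for the wrist camera it gives the pose at the moment of the call.
- bot.job_done(): hands the job in; it is judged then, once.
The state is a dict: "time": time; "qpos": joint angles; "dq": joint speeds; "joint_efforts": joint torques, N m; "ee_pos": TCP position; "ee_rot": TCP orientation; "contact_force": force on the tool from outside, world axes, zero at the start; "torque": the same for the moment, N m; "finger_gap": finger opening in m; "grip_force": force on a finger pad.
Only numpy, scipy, OpenCV 4.12 (cv2) and the standard library are available. Lean on these libraries where they do the work, as an engineer would, in place of code of your own. Each camera call takes 0.05 s, during which the arm holds its last target. There are 200 camera calls.

## Task

A freshly glued wooden printing block lies in one of the two small screw presses on the carver's bench; the other press is empty. Turn the handle of the press with the block clockwise (seen from above) until it stops tight, then let go. Do not turn the empty press's handle and do not shift the block.

Things in the scene. Friction and masses are not known exactly. Their poses are not given: they have to be found in the camera images.
- press_screw (a joint): screw of the press that holds the block: turn of its handle in rad, growing clockwise from above, as it tightens. Starts at 0.25 to 0.75 and stops hard at 1.6, its steel platen (80 x 85 mm) then tight on the block. It turns stiffly (0.15 N m throughout, no spring: stays where left); the handle sinks 3 mm per rad.
- press_handle (a point): centre of the wooden T-handle on top of the press holding the block: a flat-sided bar 110 mm long, 16 thick, 30 high (rounded ends 20 across). Point on the screw axis, half-way up, about 199 mm above the bench; x runs along the bar, z up. Under it only the 16 mm screw, then a steel beam (170 x 36 mm) with nuts, 27 mm below the bar. The press is fixed: dark wood base 150 x 170 x 24 mm, two steel columns.
- spare_handle_end (a point): the centre of one end of the identical T-handle of the other press, which is the same in all respects but empty (no block under its platen): 45 mm from its screw axis along the bar, half-way up. Leave it alone.
- block_mid (a point): centre of the glued printing block, 110 x 90 x 40 mm, of a darker and a paler wood layer, loose and lying flat on the base of its press, under the platen; its z axis is up. Its ends stick out in front of and behind the cross-beam.

How it is judged:
At the end, for the whole second after the job is handed in: The screw of the press with the block is within 0.18 rad (10 degrees) of its stop at 1.6 and at rest, the block lies within 15 mm of where it was, and the end of the empty press's handle is within 12 mm of where it was (value of joint press_screw above 1.42 rad and velocity of joint press_screw between -0.05 and 0.05 rad/s and distance of block_mid from where it was at the start of the episode below 0.015 m and distance of spare_handle_end from where it was at the start of the episode below 0.012 m); the robot touches nothing.
It fails at once if the empty press's handle is turned (its end moves more than 12 mm) (distance of spare_handle_end from where it was at the start of the episode above 0.012 m).
It fails at once if the block is shifted more than 15 mm (distance of block_mid from where it was at the start of the episode above 0.015 m).
It also fails if it takes over 29 s, if anything falls off the work surface, if the arm or the gripper's body presses on something with over 40 N, if the wrist force passes 120 N, or if a joint passes its speed limit or range.

## Working session

There is one attempt and no reset: what is moved stays moved. The work goes in short steps, Python scripts to look and compute and a tool call to move; the robot and the scene stay as the last step left them, time stands still between calls to the robot, and variables do not carry over. Pictures are saved under pics/ and viewed, at most 10 in all, crops included, and the job is handed in when it is done.

Besides the shell and the picture viewer there is one more tool, called as a command line: name --argument value ..., lists and objects as JSON in quotes. arm_command: Moves the arm, as the interface text tells. Shift numbers are shares of 2.5 cm and turn numbers shares of 360 degrees, none past 1 either way. Its arguments: {"type":"object","properties":{"series":{"type":"array"},"squeeze":{"type":"number"}},"required":["series"]}

```bash
mkdir -p pics
python3 - <<'E'
from rig import bot
import cv2
for n in ("scene","top"):
    cv2.imwrite(f"pics/{n}0.png",bot.snapshot(n)[:,:,::-1]); c=bot.camera_info(n); print(n,c)
s=bot.observe();print(s["time"],s["ee_pos"],s["ee_rot"])
E
```

```text
scene {'intrinsics': array([[396.69401889,   0.        , 316.52597297],
       [  0.        , 396.69401889, 199.7889266 ],
       [  0.        ,   0.        ,   1.        ]]), 'position': array([0.9342106 , 0.56573319, 0.72606714]), 'attitude': array([[-0.87067368,  0.30112919, -0.38890688],
       [ 0.49142977,  0.56568593, -0.66219046],
       [ 0.02059427, -0.76767223, -0.64051169]])}
top {'intrinsics': array([[449.0190728 ,   0.        , 321.39243408],
       [  0.        , 449.0190728 , 204.40798007],
       [  0.        ,   0.        ,   1.        ]]), 'position': array([ 0.45936804, -0.00830279,  1.10994354]), 'attitude': array([[-0.00961806, -0.99425783,  0.10657798],
       [-0.99969919,  0.01196563,  0.02140932],
       [-0.02256165, -0.10634001, -0.99407383]])}
0.1 [ 0.17491741 -0.59970905  0.24162135] [[ 9.59986061e-01  2.80047525e-01 -3.82285493e-04]
 [ 2.80047782e-01 -9.59985377e-01  1.14730655e-03]
 [-4.56881241e-05 -1.20845650e-03 -9.99999269e-01]]
```

View pics/scene0.png

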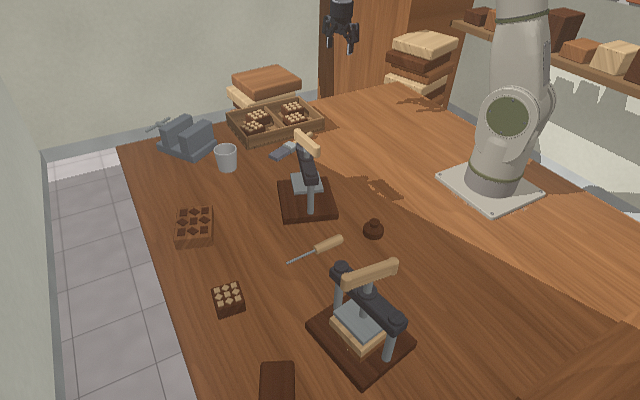

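View pics/top0.png

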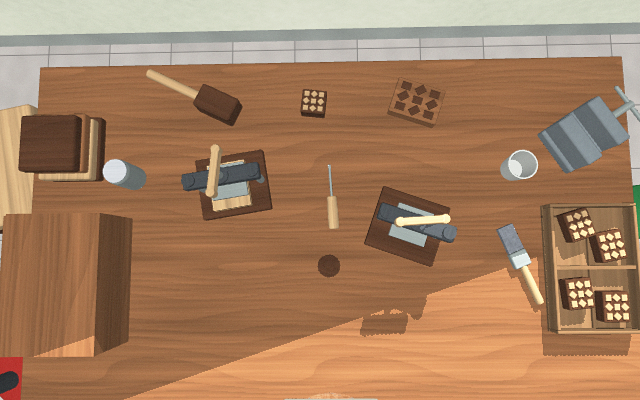

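The block is in the press on the left of the top view (handle from about (215,147) to (211,193), pale block ends visible at (237,203)). In the scene view it is the near press at (365,330). The press on the right of the top view is empty.

```bash
cat > h.py <<'E'
import numpy as np, cv2
def ray(c,px,z):
    d=c["attitude"]@np.linalg.inv(c["intrinsics"])@np.array([px[0],px[1],1.0])
    p=np.array(c["position"]); return p+d*(z-p[2])/d[2]
def proj(c,P):
    q=c["intrinsics"]@(c["attitude"].T@(np.array(P)-c["position"])); return q[:2]/q[2]
E
python3 - <<'E'
from rig import bot
from h import *
c=bot.camera_info("top"); im=cv2.imread("pics/top0.png")
x0,y0,x1,y1=165,130,285,225
cv2.imwrite("pics/crop.png",cv2.resize(im[y0:y1,x0:x1],None,fx=6,fy=6,interpolation=cv2.INTER_CUBIC))
for p in [(215,147),(211,193)]: print(ray(c,p,.214))
for p in [(263,150),(271,209),(206,220),(196,160)]: print("base",ray(c,p,.024))
E
```

```text
[0.67617974 0.22759918 0.214     ]
[0.58133536 0.23424812 0.214     ]
base [0.7128041  0.15817051 0.024     ]
base [0.56602208 0.13799414 0.024     ]
base [0.54095267 0.29683883 0.024     ]
base [0.69005219 0.32439607 0.024     ]
```

View pics/crop.png

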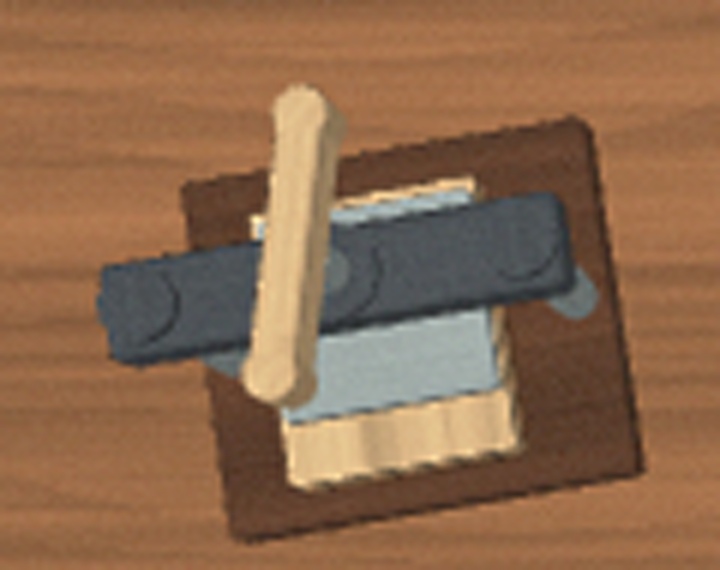

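Both estimates of the screw axis agree: (0.627, 0.229) from the base centre and (0.629, 0.231) from the bar ends. The bar's yaw is about -5°. Next I lift the tool, turn its x axis to world y, and cross above both presses.

arm_command --series '[{"dz":-0.48,"rz":-0.0205},{"dz":-0.48,"rz":-0.0205},{"dz":-0.48,"rz":-0.0205},{"dz":-0.48,"rz":-0.0205},{"dz":-0.48,"rz":-0.0205},{"dz":-0.48,"rz":-0.0205},{"dz":-0.48,"rz":-0.0205},{"dz":-0.48,"rz":-0.0205},{"dz":-0.48,"rz":-0.0205},{"dz":-0.48,"rz":-0.0205},{"dx":0.92,"dy":0.505},{"dx":0.92,"dy":0.505},{"dx":0.92,"dy":0.505},{"dx":0.92,"dy":0.505},{"dx":0.92,"dy":0.505},{"dx":0.92,"dy":0.505},{"dx":0.92,"dy":0.505},{"dx":0.92,"dy":0.505},{"dx":0.92,"dy":0.505},{"dx":0.92,"dy":0.505}]'

```text
validation failed for argument at $.se...
```

arm_command --series '[{"dx":0,"dy":0,"dz":-0.48,"rx":0,"ry":0,"rz":-0.0205,"grip":85},{"dx":0,"dy":0,"dz":-0.48,"rx":0,"ry":0,"rz":-0.0205,"grip":85}]'

```text
time: 0.3
ee_pos: [0.1749, -0.5996, 0.2658]
ee_rot: [[0.854, 0.52, -0.001], [0.52, -0.854, 0.002], [0.0, -0.002, -1.0]]
contact_force: [0.0, -0.3, 0.4]
finger_gap: 0.0846
grip_force: 0.0
```

arm_command --series '[{"dx":0,"dy":0,"dz":-0.48,"rx":0,"ry":0,"rz":-0.0205,"grip":85},{"dx":0,"dy":0,"dz":-0.48,"rx":0,"ry":0,"rz":-0.0205,"grip":85},{"dx":0,"dy":0,"dz":-0.48,"rx":0,"ry":0,"rz":-0.0205,"grip":85},{"dx":0,"dy":0,"dz":-0.48,"rx":0,"ry":0,"rz":-0.0205,"grip":85},{"dx":0,"dy":0,"dz":-0.48,"rx":0,"ry":0,"rz":-0.0205,"grip":85},{"dx":0,"dy":0,"dz":-0.48,"rx":0,"ry":0,"rz":-0.0205,"grip":85},{"dx":0,"dy":0,"dz":-0.48,"rx":0,"ry":0,"rz":-0.0205,"grip":85},{"dx":0,"dy":0,"dz":-0.48,"rx":0,"ry":0,"rz":-0.0205,"grip":85},{"dx":0.92,"dy":0.505,"dz":0,"rx":0,"ry":0,"rz":0,"grip":85},{"dx":0.92,"dy":0.505,"dz":0,"rx":0,"ry":0,"rz":0,"grip":85},{"dx":0.92,"dy":0.505,"dz":0,"rx":0,"ry":0,"rz":0,"grip":85},{"dx":0.92,"dy":0.505,"dz":0,"rx":0,"ry":0,"rz":0,"grip":85},{"dx":0.92,"dy":0.505,"dz":0,"rx":0,"ry":0,"rz":0,"grip":85},{"dx":0.92,"dy":0.505,"dz":0,"rx":0,"ry":0,"rz":0,"grip":85},{"dx":0.92,"dy":0.505,"dz":0,"rx":0,"ry":0,"rz":0,"grip":85},{"dx":0.92,"dy":0.505,"dz":0,"rx":0,"ry":0,"rz":0,"grip":85},{"dx":0.92,"dy":0.505,"dz":0,"rx":0,"ry":0,"rz":0,"grip":85},{"dx":0.92,"dy":0.505,"dz":0,"rx":0,"ry":0,"rz":0,"grip":85}]'

```text
time: 2.1
ee_pos: [0.3013, -0.3688, 0.362]
ee_rot: [[-0.001, 1.0, -0.0], [1.0, 0.001, 0.0], [0.0, -0.0, -1.0]]
contact_force: [0.2, 0.2, 0.5]
finger_gap: 0.0848
grip_force: 0.0
```

arm_command --series '[{"dx":0.98,"dy":0.53,"dz":0,"rx":0,"ry":0,"rz":0,"grip":85},{"dx":0.98,"dy":0.53,"dz":0,"rx":0,"ry":0,"rz":0,"grip":85},{"dx":0.98,"dy":0.53,"dz":0,"rx":0,"ry":0,"rz":0,"grip":85},{"dx":0.98,"dy":0.53,"dz":0,"rx":0,"ry":0,"rz":0,"grip":85},{"dx":0.98,"dy":0.53,"dz":0,"rx":0,"ry":0,"rz":0,"grip":85},{"dx":0.98,"dy":0.53,"dz":0,"rx":0,"ry":0,"rz":0,"grip":85},{"dx":0.98,"dy":0.53,"dz":0,"rx":0,"ry":0,"rz":0,"grip":85},{"dx":0.98,"dy":0.53,"dz":0,"rx":0,"ry":0,"rz":0,"grip":85},{"dx":0.98,"dy":0.53,"dz":0,"rx":0,"ry":0,"rz":0,"grip":85},{"dx":0.98,"dy":0.53,"dz":0,"rx":0,"ry":0,"rz":0,"grip":85},{"dx":0.98,"dy":0.53,"dz":0,"rx":0,"ry":0,"rz":0,"grip":85},{"dx":0.98,"dy":0.53,"dz":0,"rx":0,"ry":0,"rz":0,"grip":85},{"dx":0.98,"dy":0.53,"dz":0,"rx":0,"ry":0,"rz":0,"grip":85},{"dx":0.98,"dy":0.53,"dz":0,"rx":0,"ry":0,"rz":0,"grip":85},{"dx":0.98,"dy":0.53,"dz":0,"rx":0,"ry":0,"rz":0,"grip":85},{"dx":0.98,"dy":0.53,"dz":0,"rx":0,"ry":0,"rz":0,"grip":85},{"dx":0.98,"dy":0.53,"dz":0,"rx":0,"ry":0,"rz":0,"grip":85},{"dx":0.98,"dy":0.53,"dz":0,"rx":0,"ry":0,"rz":0,"grip":85},{"dx":0.98,"dy":0.53,"dz":0,"rx":0,"ry":0,"rz":0,"grip":85},{"dx":0.98,"dy":0.53,"dz":0,"rx":0,"ry":0,"rz":0,"grip":85}]'

```text
time: 4.1
ee_pos: [0.5659, 0.1212, 0.3619]
ee_rot: [[-0.001, 1.0, -0.001], [1.0, 0.001, -0.0], [-0.0, -0.001, -1.0]]
contact_force: [0.1, 0.0, 0.3]
finger_gap: 0.0849
grip_force: 0.0
```

arm_command --series '[{"dx":0.87,"dy":0.5,"dz":0,"rx":0,"ry":0,"rz":0,"grip":85},{"dx":0.87,"dy":0.5,"dz":0,"rx":0,"ry":0,"rz":0,"grip":85},{"dx":0.87,"dy":0.5,"dz":0,"rx":0,"ry":0,"rz":0,"grip":85},{"dx":0.87,"dy":0.5,"dz":0,"rx":0,"ry":0,"rz":0,"grip":85},{"dx":0.87,"dy":0.5,"dz":0,"rx":0,"ry":0,"rz":0,"grip":85},{"dx":0,"dy":0,"dz":0,"rx":0,"ry":0,"rz":-0.0236,"grip":85},{"dx":0,"dy":0,"dz":0,"rx":0,"ry":0,"rz":-0.0236,"grip":85},{"dx":0,"dy":0,"dz":0,"rx":0,"ry":0,"rz":-0.0236,"grip":85},{"dx":0,"dy":0,"dz":0,"rx":0,"ry":0,"rz":-0.0236,"grip":85},{"dx":0,"dy":0,"dz":0,"rx":0,"ry":0,"rz":-0.0236,"grip":85},{"dx":0,"dy":0,"dz":0,"rx":0,"ry":0,"rz":-0.0236,"grip":85},{"dx":0,"dy":0,"dz":0,"rx":0,"ry":0,"rz":-0.0236,"grip":85},{"dx":0,"dy":0,"dz":0,"rx":0,"ry":0,"rz":-0.0236,"grip":85},{"dx":0,"dy":0,"dz":0,"rx":0,"ry":0,"rz":-0.0236,"grip":85},{"dx":0,"dy":0,"dz":0,"rx":0,"ry":0,"rz":-0.0236,"grip":85}]'

```text
time: 5.6
ee_pos: [0.6279, 0.229, 0.3618]
ee_rot: [[-0.997, 0.081, -0.001], [0.081, 0.997, -0.001], [0.001, -0.001, -1.0]]
contact_force: [0.3, -0.0, -0.3]
finger_gap: 0.0852
grip_force: 0.0
```

Run:
```python
from rig import bot
from h import *
import pickle
s=bot.observe(); c=bot.camera_info("wrist"); im=bot.snapshot("wrist")[:,:,::-1]
cv2.imwrite("pics/w1.png",im); pickle.dump((s,c),open("w1.pkl","wb")); print(s["ee_pos"],np.round(s["qpos"],2),c["position"])
```

```text
[0.62791747 0.22900757 0.36179697] [ 0.23  0.64 -1.17  1.07  0.6   1.75  0.75] [0.55487596 0.23521927 0.4926187 ]
```

View pics/w1.png

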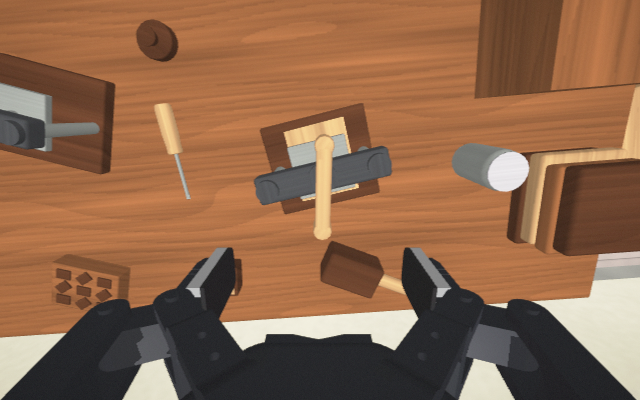

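The wrist view shows the bar nearly upright in the image, from about (325,137) to (322,239), centred between the fingers. The press with the block sits below it. Now I measure the bar.

Run:
```python
from h import *
import pickle
s,c=pickle.load(open("w1.pkl","rb"))
a,b=ray(c,(324.5,136.5),.214),ray(c,(321.5,239.5),.214)
print(a,b,np.linalg.norm(a-b),(a+b)/2,np.degrees(np.arctan2(*(b-a)[1::-1])))
R=s["ee_rot"];print(R.T@((a+b)/2-s["ee_pos"]),np.degrees(np.arctan2(R[1,0],R[0,0])))
```

```text
[0.57483485 0.23958642 0.214     ] [0.68135622 0.22835518 0.214     ] 0.1071118241327234 [0.62809553 0.2339708  0.214     ] -6.018831178835587
[1.37335539e-04 5.04638781e-03 1.47794194e-01] 175.36101510928626
```

arm_command --series '[{"dx":0,"dy":0.16,"dz":0.68,"rx":0,"ry":0,"rz":0.004,"grip":85},{"dx":0,"dy":0,"dz":0.68,"rx":0,"ry":0,"rz":0,"grip":85},{"dx":0,"dy":0,"dz":0.68,"rx":0,"ry":0,"rz":0,"grip":85},{"dx":0,"dy":0,"dz":0.68,"rx":0,"ry":0,"rz":0,"grip":75},{"dx":0,"dy":0,"dz":0.68,"rx":0,"ry":0,"rz":0,"grip":60},{"dx":0,"dy":0,"dz":0.68,"rx":0,"ry":0,"rz":0,"grip":50},{"dx":0,"dy":0,"dz":0.68,"rx":0,"ry":0,"rz":0,"grip":50},{"dx":0,"dy":0,"dz":0.68,"rx":0,"ry":0,"rz":0,"grip":50},{"dx":0,"dy":0,"dz":0.68,"rx":0,"ry":0,"rz":0,"grip":50},{"dx":0,"dy":0,"dz":0.6,"rx":0,"ry":0,"rz":0,"grip":50},{"dx":0,"dy":0,"dz":0,"rx":0,"ry":0,"rz":0,"grip":50}]'

```text
time: 6.75
ee_pos: [0.6276, 0.2325, 0.1917]
ee_rot: [[-0.994, 0.112, -0.003], [0.112, 0.994, -0.001], [0.003, -0.002, -1.0]]
contact_force: [0.1, 0.2, 0.6]
finger_gap: 0.0501
grip_force: 0.0
```

Run:
```python
from rig import bot
from h import *
cv2.imwrite("pics/w2.png",bot.snapshot("wrist")[:,:,::-1]); cv2.imwrite("pics/s2.png",bot.snapshot("scene")[:,:,::-1])
```

```text
(no output)
```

View pics/w2.png

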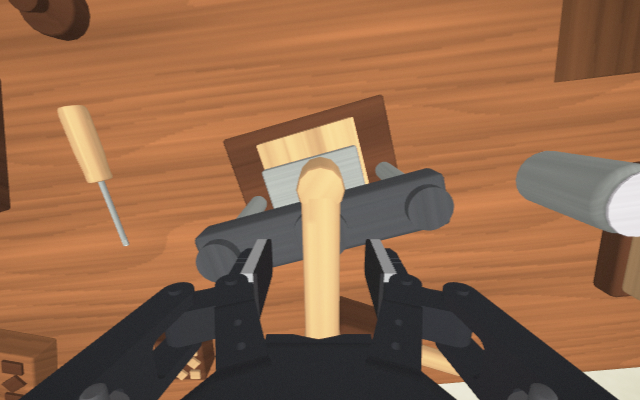

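The bar (centre column about 321) runs midway between the pads (columns about 258 and 382) and parallel to them, so I close the gripper.

arm_command --series '[{"dx":0,"dy":0,"dz":0,"rx":0,"ry":0,"rz":0,"grip":25},{"dx":0,"dy":0,"dz":0,"rx":0,"ry":0,"rz":0,"grip":10},{"dx":0,"dy":0,"dz":0,"rx":0,"ry":0,"rz":0,"grip":5},{"dx":0,"dy":0,"dz":0,"rx":0,"ry":0,"rz":0,"grip":5},{"dx":0,"dy":0,"dz":0,"rx":0,"ry":0,"rz":0,"grip":5},{"dx":0,"dy":0,"dz":0,"rx":0,"ry":0,"rz":0,"grip":5}]' --squeeze 50

```text
time: 7.45
ee_pos: [0.6285, 0.2339, 0.1952]
ee_rot: [[-0.994, 0.112, 0.001], [0.112, 0.994, 0.001], [-0.001, 0.001, -1.0]]
contact_force: [0.7, 3.2, 5.9]
finger_gap: 0.0152
grip_force: 51.8
```

arm_command --series '[{"dx":0,"dy":0,"dz":0.0,"rx":0,"ry":0,"rz":0.016,"grip":5},{"dx":0,"dy":0,"dz":0.01,"rx":0,"ry":0,"rz":0.02,"grip":5},{"dx":0,"dy":0,"dz":0.015,"rx":0,"ry":0,"rz":0.02,"grip":5},{"dx":0,"dy":0,"dz":0.015,"rx":0,"ry":0,"rz":0.02,"grip":5},{"dx":0,"dy":0,"dz":0.015,"rx":0,"ry":0,"rz":0.02,"grip":5}]'

```text
time: 7.95
ee_pos: [0.6287, 0.2343, 0.1935]
ee_rot: [[-0.752, 0.659, 0.002], [0.659, 0.752, 0.002], [-0.0, 0.003, -1.0]]
contact_force: [4.9, 6.3, 0.7]
finger_gap: 0.0149
grip_force: 51.4
```

Run:
```python
from rig import bot
import numpy as np
s=bot.observe();R=s["ee_rot"];print(np.degrees(np.arctan2(R[1,0],R[0,0])),s["torque"],s["contact_force"],np.round(s["qpos"],2),s["time"])
```

```text
138.770218925694 [ 1.05282896 -0.8350337   0.1486848 ] [4.87603136 6.29328488 0.68438743] [ 0.24  0.67 -1.03  1.35  0.57  1.42  0.08] 7.95
```

The handle has turned 35°. The moment about z is 0.149 N m, which matches the screw's own friction, so it isn't at the stop yet.

arm_command --series '[{"dx":0,"dy":0,"dz":0.01,"rx":0,"ry":0,"rz":0.016,"grip":5},{"dx":0,"dy":0,"dz":0.01,"rx":0,"ry":0,"rz":0.016,"grip":5},{"dx":0,"dy":0,"dz":0.01,"rx":0,"ry":0,"rz":0.016,"grip":5}]'

```text
time: 8.25
ee_pos: [0.6289, 0.2345, 0.1926]
ee_rot: [[-0.523, 0.852, 0.002], [0.852, 0.523, 0.002], [0.001, 0.003, -1.0]]
contact_force: [6.1, 5.7, -1.3]
finger_gap: 0.0154
grip_force: 51.2
```

Run:
```python
from rig import bot
import numpy as np
s=bot.observe();R=s["ee_rot"];print(np.degrees(np.arctan2(R[1,0],R[0,0])),s["torque"],s["contact_force"],np.round(s["qpos"],2),s["time"])
```

```text
121.55556712304734 [ 1.23447827 -1.20766997  0.13380569] [ 6.06721021  5.70843227 -1.25581295] [ 0.21  0.65 -0.97  1.35  0.53  1.41 -0.2 ] 8.25
```

arm_command --series '[{"dx":0,"dy":0,"dz":0.01,"rx":0,"ry":0,"rz":0.012,"grip":5},{"dx":0,"dy":0,"dz":0.01,"rx":0,"ry":0,"rz":0.012,"grip":5}]'

```text
time: 8.45
ee_pos: [0.629, 0.2345, 0.1921]
ee_rot: [[-0.39, 0.921, 0.002], [0.921, 0.39, 0.002], [0.001, 0.003, -1.0]]
contact_force: [6.8, 6.6, 0.1]
finger_gap: 0.0152
grip_force: 51.2
```

```bash
cat > st.py <<'E'
from rig import bot
import numpy as np
s=bot.observe();R=s["ee_rot"];print(np.degrees(np.arctan2(R[1,0],R[0,0])),s["torque"],s["contact_force"],s["time"])
E
python3 st.py
```

```text
112.97076059400518 [ 1.19445837 -1.15125316  0.15166607] [6.78995686 6.58676705 0.10198036] 8.45
```

arm_command --series '[{"dx":0,"dy":0,"dz":0.01,"rx":0,"ry":0,"rz":0.012,"grip":5},{"dx":0,"dy":0,"dz":0.01,"rx":0,"ry":0,"rz":0.012,"grip":5}]'

```text
time: 8.65
ee_pos: [0.6291, 0.2346, 0.1917]
ee_rot: [[-0.248, 0.969, 0.003], [0.969, 0.248, 0.003], [0.002, 0.003, -1.0]]
contact_force: [7.3, 7.3, -1.0]
finger_gap: 0.0152
grip_force: 51.2
```

```bash
python3 st.py
```

```text
104.33239053588811 [ 1.25488869 -1.28765695  0.14911962] [ 7.32363463  7.27617908 -0.95756139] 8.65
```

arm_command --series '[{"dx":0,"dy":0,"dz":0.01,"rx":0,"ry":0,"rz":0.012,"grip":5},{"dx":0,"dy":0,"dz":0.01,"rx":0,"ry":0,"rz":0.012,"grip":5}]'

```text
time: 8.85
ee_pos: [0.6292, 0.2346, 0.1914]
ee_rot: [[-0.099, 0.995, 0.003], [0.995, 0.099, 0.003], [0.002, 0.003, -1.0]]
contact_force: [6.3, 6.0, 2.5]
finger_gap: 0.0154
grip_force: 57.9
```

```bash
python3 st.py
```

```text
95.70684888506318 [ 1.0427999  -1.21514264  1.11474727] [6.34743459 6.01406006 2.47790374] 8.85
```

The moment about z jumped to 1.1 N m after about 78° of turn, so the screw is at its stop. I open the gripper and lift straight up.

arm_command --series '[{"dx":0,"dy":0,"dz":0,"rx":0,"ry":0,"rz":0,"grip":60},{"dx":0,"dy":0,"dz":0,"rx":0,"ry":0,"rz":0,"grip":60},{"dx":0,"dy":0,"dz":0,"rx":0,"ry":0,"rz":0,"grip":60},{"dx":0,"dy":0,"dz":0,"rx":0,"ry":0,"rz":0,"grip":60},{"dx":0,"dy":0,"dz":0,"rx":0,"ry":0,"rz":0,"grip":60},{"dx":0,"dy":0,"dz":-0.4,"rx":0,"ry":0,"rz":0,"grip":60},{"dx":0,"dy":0,"dz":-0.8,"rx":0,"ry":0,"rz":0,"grip":60},{"dx":0,"dy":0,"dz":-0.8,"rx":0,"ry":0,"rz":0,"grip":60},{"dx":0,"dy":0,"dz":-0.8,"rx":0,"ry":0,"rz":0,"grip":60},{"dx":0,"dy":0,"dz":-0.8,"rx":0,"ry":0,"rz":0,"grip":60},{"dx":0,"dy":0,"dz":-0.8,"rx":0,"ry":0,"rz":0,"grip":60},{"dx":0,"dy":0,"dz":-0.8,"rx":0,"ry":0,"rz":0,"grip":60},{"dx":0,"dy":0,"dz":-0.8,"rx":0,"ry":0,"rz":0,"grip":60},{"dx":0,"dy":0,"dz":0,"rx":0,"ry":0,"rz":0,"grip":60}]'

```text
time: 10.25
ee_pos: [0.6286, 0.234, 0.3444]
ee_rot: [[-0.102, 0.995, 0.004], [0.995, 0.102, 0.002], [0.002, 0.004, -1.0]]
contact_force: [0.1, 0.8, 0.1]
finger_gap: 0.06
grip_force: 0.0
```

Run:
```python
from rig import bot
from h import *
import pickle
s=bot.observe(); c=bot.camera_info("wrist"); im=bot.snapshot("wrist")[:,:,::-1]
cv2.imwrite("pics/w3.png",im); pickle.dump((s,c),open("w3.pkl","wb"))
```

```text
(no output)
```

View pics/w3.png

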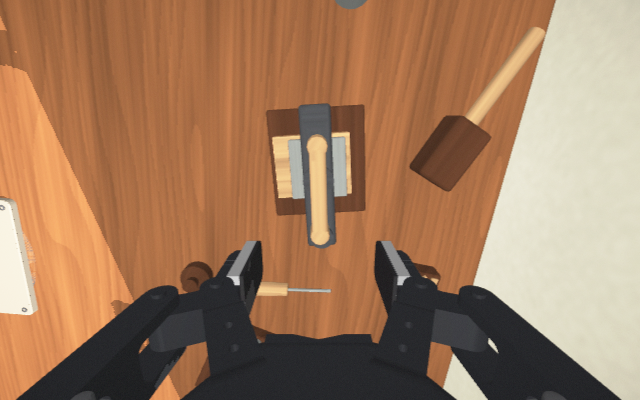

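The bar now lies along the beam, from about (317,143) to (320,237), which is roughly 77° of turn. With a start of at least 0.25 rad, that reaches the stop. The block hasn't moved and the gripper is clear.

```bash
python3 -c "
from rig import bot
print(bot.job_done())"
```

```text
the job is handed in; nothing more can be done
None
```

I turned the handle of the press with the block clockwise about 77° until it stopped tight, let go and lifted clear, and handed the job in. The block hasn't moved in the last picture, and the empty press was never touched; no verdict came back.

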